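Stand the toppled canister up and park it in the corner of the cutlery box

ROBOT

A 7-joint arm with a two-finger parallel gripper is mounted at the origin on the work surface. World frame = base frame: x ahead of the robot, y to its left, z up, the work surface at z = 0. Lengths are in m, angles in rad, forces in N, time in s.
With the tool pointing down it reaches from about 0.4 to 0.75 m from the base axis. Payload 19.5 kg.
Tool frame: the origin (TCP) lies between the finger pads; the fingertips stand 19 mm ahead of it and the grasp point (between the pads) is the TCP (arm.nose_length is the z of the fingertips in the tool frame, in m); z points along the fingers, y is the direction in which the jaws open and shut (so a half turn about z gives the same grasp; the last joint's range is limited). The gripper opens to 85 mm and grips with 20 to 120 N. Pads are 22 mm wide; open, the fingers measure 114 mm over their backs; the gripper's body (76 mm by 85 mm) begins 54 mm behind the grasp point. The pads swing forward as they close: fully open they stand 13 mm farther back than shut.
Start: joints at [-1.262, 0.707, -0.028, 1.485, 0.022, 0.951, -0.075], TCP at [0.198, 0.54, 0.215] pointing down, gripper open.
Joint ranges: [-2.71, 2.71], [-0.32, 2.16], [-1.57, 1.52], [0, 2.45], [-1.46, 4.6], [0, 2.02], [-2.83, 2.83]. Speed limits (rad/s): [1.89, 1.89, 2.57, 2.57, 3.01, 3.01, 3.01].

INTERFACE

Orientations are given as a unit quaternion [w, x, y, z].
In Python, from cell import sensors, imaging, arm gives the robot as it stands.
- The arm moves only by the tool send_rows, never from a script. Its argument "motion" is a list of rows, each a list of 3 entries, a list of its own where there are three numbers: the shift along the world's x, y, z normalised to -1 to 1, where 1 is 0.2 m, then the turn about the world's z normalised to -1 to 1, where 1 is 60 degrees, then the gripper's target within -1 to 1 (fully open at 1, half-way at 0, shut at -1). In form: [[[dx, dy, dz], spin, hand], ...]. A call has 1 to 20 rows; each row is the pose to reach, as a shift and turn from the pose commanded when the call began; what a row does not reach only later rows make up. A row lasts 1/12 s, in which the tool goes at most 41.7 mm and 7.16 degrees, less where a joint would pass 70% of its speed; a pose out of reach is approached as far as the arm can. A call with a number of a shift or a turn outside -1 to 1 is refused whole. A call with a gripper value outside its range is refused whole. The fingers move at their own pace and stop on an object; the grip force is fixed at half the most. Time passes only in rows, so rows that repeat a pose let the fingers close. It gives the time, the measured TCP pose, the force and the opening at its end, in the units of the state.
- sensors.observe(): the state, without advancing time (a new reading comes with each control period).
- imaging.capture(name): name is "scene" or "top" or "wrist"; returns a dict with "color" (384x512x3 uint8, red, green, blue), "depth" (384x512 float32, m along the optical axis (not along the pixel's ray), 0 where there is no reading), "camera_matrix" (3x3 intrinsics, pixels), "world_from_camera" (4x4, takes a point from camera to world coordinates). Camera axes: x right, y down, z forward; pixel columns grow to the right and rows downward; lengths in m; the calibration is good to about 2 mm. The wrist camera is an equidistant fisheye: a pixel r from the principal point sees the ray r / f radians off the axis. A picture is of the moment at which its call begins.
- arm.hand_in(): hands the job in, once; it reports no verdict.
The state is a dict: "clock": time; "qpos": joint angles; "joint_velocities": joint speeds; "tau": joint torques, N m; "tool_pos": TCP position; "ee_rot": TCP orientation; "ft_force": force on the tool from outside, world axes, zero at the start; "moment": the same for the moment, N m; "finger_gap": finger opening in m.
Only numpy, scipy, OpenCV 4.12 (cv2) and the standard library are available. Lean on these libraries where they do the work, as an engineer would, in place of code of your own. Each camera call takes 0.05 s, during which the arm holds its last target. There are 200 camera calls.

TASK

The green-lidded square canister has toppled and leans with its lid against the side of the metal cutlery box: push its foot towards the box so that the lid slides up the side until it stands, without lifting it off the table, and press it flush and firmly against the box's side for a moment. Then slide it along the side until it also bears firmly on the red end stop, and leave it standing there snug in the corner so it cannot tip when the trolley rolls. Be gentle with the thin box (never more than about 2.5 kg of push on it), and leave the other things where they are.

Things in the scene. Friction and masses are not known exactly. Their poses are not given: they have to be found in the camera images.
- canister: Square canister, amber with green flat lid, 56 x 56 mm, 150 mm tall, 0.35 to 0.6 kg, smooth (friction about 0.3). Origin: centre of its underside; z axis runs to the lid. At the start it leans, z tilted about 40 degrees from vertical towards the box: the underside's edge nearest the box stands on the table, the lid's edge rests on the box's side, and the underside overhangs, facing away from the box.
- canister_mid (a point): Centre of the canister, 75 mm from underside and lid. To raise it, push near the table on its underside with the tool tilted about 25 degrees, tip leading; at 45 degrees the tip slips under the foot and lifts it. Within about 20 degrees of upright it rocks onto its underside by itself, 20 to 50 mm from the box. Pressed on box or stop it is stiff: about 10 to 20 N per mm.
- bay: Fixed open metal cutlery box, sides 120 mm high, 340 mm long, 110 mm deep, chopsticks in it up to 180 mm. Origin at table level in the inner corner of side and end stop. x runs along the side to the stop, y square to the side into the box. The side is the plane y = 0 from x = -320 mm to 0, the stop's face is x = 0. Parked, the canister's origin is at x = -28, y = -28 mm. Yaw -0.08 to 0.32 rad.
- stop: Red end stop plate fixed to the box, 60 mm high, 75 mm out from the box's side, 8 mm thick; origin and axes as the box's.
- chilli_bottle: Bystander: orange squeeze bottle, 58 mm across, 160 mm tall; origin under its centre.
- ketchup_bottle: Bystander: red squeeze bottle, 58 mm across, 160 mm tall; origin under its centre.
- soy_bottle: Bystander: brown bottle with green top, 58 mm across, 140 mm tall; origin under its centre.
- sugar_pot: Bystander: white lidded sugar pot, 86 mm across, 90 mm tall; origin under its centre.
- dip_bowl: Bystander: small white bowl, 90 mm across, 35 mm tall; origin under its centre.
Mind the look-alikes: they are no part of the job. Leave any turquoise or yellow look-alike of the canister alone.

How it is judged:
On the way, in this order (a step that is already met when the one before it is completed fails the run):
1. the canister is partly raised (less than 0.55 rad from vertical) with its lid end sliding on the box (angle between canister's own z axis and vertical between 0.2 and 0.55 rad and contact force between canister and bay above 0.2 N), for 0.05 s.
2. the canister has been pushed up along the box's side and stands upright on the table (angle between canister's own z axis and vertical below 0.1 rad and height (world z) of canister below 0.006 m and y of canister in the frame of bay above -0.14 m), for 0.1 s.
3. it is pressed flush against the box's side with 2 N or more (y of canister in the frame of bay above -0.031 m and angle between canister's own z axis and vertical below 0.06 rad and contact force between canister and bay above 2 N), for 0.1 s.
4. it bears on the end stop with 2 N or more (x of canister in the frame of bay above -0.032 m and angle between canister's own z axis and vertical below 0.06 rad and contact force between canister and stop above 2 N), for 0.1 s.
At the end, for the whole second after the job is handed in: The canister stands upright (within 0.06 rad) and still on the table in the corner, square to it within 0.06 rad, with less than 3 mm of gap to the box's side and less than 3 mm to the end stop (y of canister in the frame of bay between -0.031 and -0.024 m and angle between canister's own z axis and vertical below 0.06 rad and x of canister in the frame of bay between -0.031 and -0.024 m and height (world z) of canister below 0.004 m and angle between the x axis of canister and the x axis of bay, either way round below 0.06 rad and linear speed of canister below 0.02 m/s and angular speed of canister below 0.1 rad/s); the robot touches nothing.
It fails at once if the canister presses on the box or its stop with more than 25 N (contact force between canister and bay above 25 N).
It fails at once if the canister's foot is lifted off the table (underside centre above 45 mm) (height (world z) of canister above 0.045 m).
It fails at once if the robot presses on the box or its stop with more than 25 N (contact force between the arm and bay above 25 N).
It fails at once if the gripper presses on the box or its stop with more than 25 N (contact force between the fingers and bay above 25 N).
It fails at once if a bystander is moved by more than 30 mm (distance of any of chilli_bottle, ketchup_bottle, soy_bottle, sugar_pot, dip_bowl from where it was at the start of the episode above 0.03 m).
It also fails if it takes over 69 s, if anything falls off the work surface, if the arm or the gripper's body presses on something with over 40 N, if the wrist force passes 120 N, or if a joint passes its speed limit or range.

## Working session

There is one attempt and no reset: what is moved stays moved. The work goes in short steps, Python scripts to look and compute and a tool call to move; the robot and the scene stay as the last step left them, time stands still between calls to the robot, and variables do not carry over. Pictures are saved under pics/ and viewed, about 8 in all and at most 12, crops included, and the job is handed in when it is done.

Besides the shell and the picture viewer there is one more tool, called after "Request:" as a command line: name --argument value ..., lists and objects as JSON in quotes. send_rows: Moves the arm, as the interface text tells. Scaled input: -1 to 1 covers 0.2 m each way for a shift and 60 degrees each way for a turn. Its arguments: {"type":"object","properties":{"motion":{"type":"array","items":{"type":"array"}}},"required":["motion"]}

```bash
mkdir -p pics; ls; cat > h.py <<'E'
import numpy as np, cv2
from cell import sensors, imaging, arm
def cap(n):
    c=imaging.capture(n); np.savez('pics/'+n+'.npz',**c); return c
def pts(c):
    K=c['camera_matrix'];d=c['depth'];h,w=d.shape
    u,v=np.meshgrid(np.arange(w),np.arange(h))
    p=np.stack([(u-K[0,2])/K[0,0]*d,(v-K[1,2])/K[1,1]*d,d,np.ones_like(d)],-1)
    return (p@c['world_from_camera'].T)[...,:3]
def save(n,img): cv2.imwrite('pics/'+n+'.png',np.ascontiguousarray(img[...,::-1]))
E
python3 - <<'E'
from h import *
s=sensors.observe()
for k in s: print(k,np.round(s[k],3))
print(arm.nose_length)
a=cap('scene');b=cap('top')
for c in(a,b): print(np.round(c['camera_matrix'],1).tolist(),np.round(c['world_from_camera'],3).tolist())
save('s0',np.hstack([cv2.resize(a['color'],(400,300)),cv2.resize(b['color'],(400,300))]))
save('s1',cv2.resize(a['color'],(800,600)));save('t1',cv2.resize(b['color'],(800,600)))
E
```

```text
pics
clock 0.0
qpos [-1.262  0.707 -0.028  1.485  0.022  0.951 -0.075]
joint_velocities [ 0.    -0.001 -0.    -0.001  0.    -0.     0.   ]
tau [-1.0000e-03 -8.8319e+01  1.2350e+00 -2.3614e+01  1.7000e-02  7.0000e-03
 -0.0000e+00]
tool_pos [0.198 0.54  0.215]
ee_rot [-0.     0.174  0.985 -0.001]
ft_force [-0.12   0.648 -0.155]
moment [ 0.01   0.003 -0.018]
finger_gap 0.085
0.019
[[393.7, 0.0, 261.7], [0.0, 393.7, 187.9], [0.0, 0.0, 1.0]] [[-0.051, 0.728, -0.684, 1.354], [0.999, 0.043, -0.029, 0.053], [0.008, -0.685, -0.729, 0.959], [0.0, 0.0, 0.0, 1.0]]
[[460.8, 0.0, 253.5], [0.0, 460.8, 198.3], [0.0, 0.0, 1.0]] [[0.018, -0.998, 0.06, 0.416], [-1.0, -0.018, 0.001, 0.037], [-0.0, -0.06, -0.998, 1.299], [0.0, 0.0, 0.0, 1.0]]
```

View pics/s1.png

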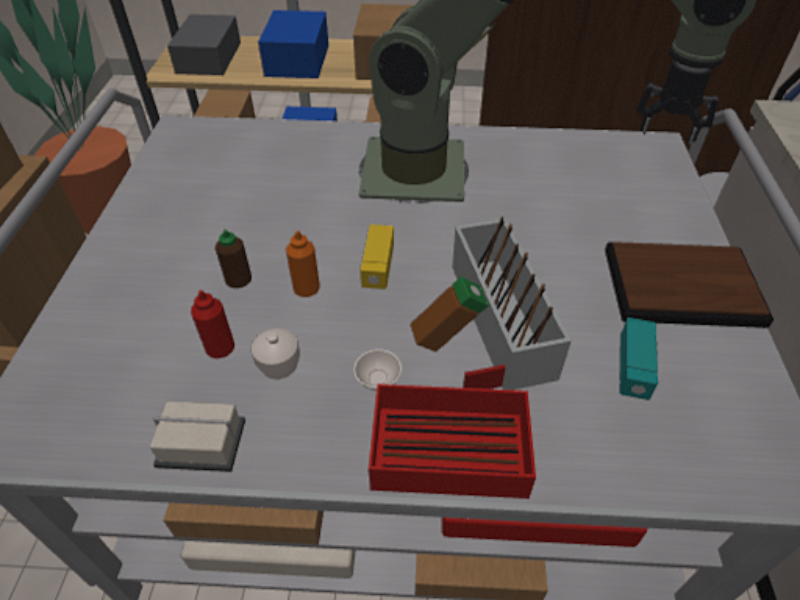

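View pics/t1.png

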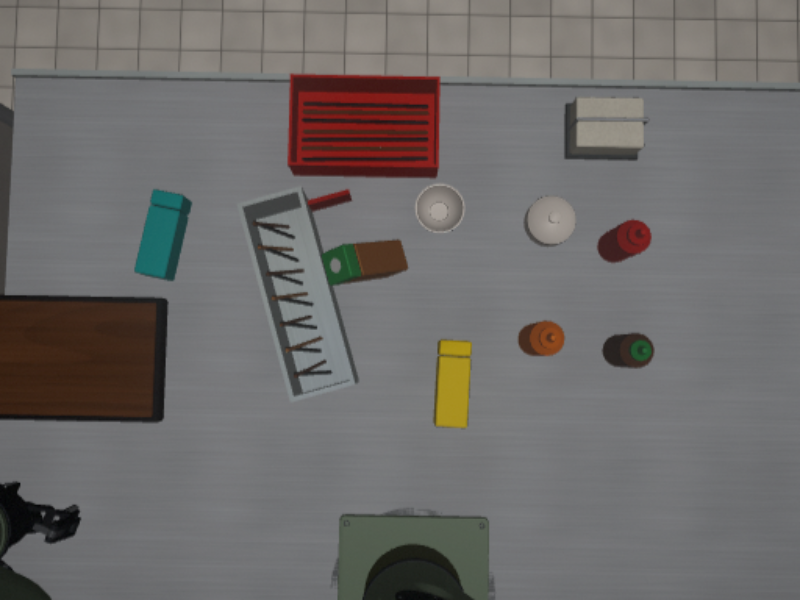

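The target is the amber canister with the green lid, at about (365,260) in the top view and (450,312) in the scene view. It leans on the metal box at (297,290). The turquoise one at (162,235) and the yellow one at (453,385) have no green lid and lie free, so they are the look-alikes. The red tray at (365,125) isn't involved, and the red plate at (330,200) is the end stop. Next I'll measure with depth and confirm in a crop.

```bash
python3 - <<'E'
from h import *
T=dict(np.load('pics/top.npz'));S=dict(np.load('pics/scene.npz'))
def reg(c,x0,y0,x1,y1):
    P=pts(c); m=np.zeros(c['depth'].shape,bool); m[y0:y1,x0:x1]=1; m&=c['depth']>0
    return P[m],c['color'][m].astype(int)
f=512/800
# bay rim from top
P,C=reg(T,int(225*f),int(175*f),int(360*f),int(405*f))
gray=(C.max(1)-C.min(1)<25)
for lo,hi in((.112,.13),):
    q=P[(P[:,2]>lo)&(P[:,2]<hi)&gray]; print('rim n',len(q),q.mean(0))
    r=cv2.minAreaRect(q[:,:2].astype(np.float32)); print(r, cv2.boxPoints(r).round(4).tolist())
# side face from scene: points at z .02-.11, y-facing
P2,C2=reg(S,int(445*f),int(215*f),int(575*f),int(395*f))
g=(C2.max(1)-C2.min(1)<25)
q=P2[(P2[:,2]>.02)&(P2[:,2]<.1)&g]
np.save('pics/q.npy',q)
# RANSAC line in xy
rng=np.random.default_rng(0);best=0
for _ in range(2000):
    a,b=q[rng.choice(len(q),2,False),:2];d=b-a;L=np.hypot(*d)
    if L<.1:continue
    n=np.array([-d[1],d[0]])/L;k=abs((q[:,:2]-a)@n)<.002
    if k.sum()>best:best=k.sum();K=k
l=q[K][:,:2];m=l.mean(0);v=np.linalg.svd(l-m)[2][0];v*=np.sign(v[0]);print('side',best,len(q),m,np.arctan2(v[1],v[0]),((l-m)@v).min(),((l-m)@v).max())
def red(P,C): return (C[:,0]>C[:,1]*2.5)&(C[:,0]>90)
for nm,c,b in(('T',T,(305,185,355,213)),('S',S,(460,362,507,392))):
    P,C=reg(c,*[int(k*f) for k in b]);k=red(P,C)&(P[:,2]>.03)&(P[:,2]<.07);r=cv2.minAreaRect(P[k][:,:2].astype(np.float32));print('stop',nm,k.sum(),P[k].min(0),P[k].max(0),cv2.boxPoints(r).round(4).tolist())
for nm,c,b in(('T',T,(320,235,412,290)),('S',S,(405,270,490,355))):
    P,C=reg(c,*[int(k*f) for k in b]); am=(C[:,0]>C[:,2]*2)&(C[:,0]>C[:,1]*1.3)&(P[:,2]>.004); gr=(C[:,1]>C[:,0]*1.3)&(P[:,2]>.02)
    for n2,k in(('amber',am),('green',gr)): print(nm,n2,k.sum(),P[k].mean(0).round(3),np.percentile(P[k],1,0).round(3),np.percentile(P[k],99,0).round(3))
# bowl, yellow
for nm,b in(('bowl',(412,180,468,236)),('yellow',(430,335,475,432))):
    P,C=reg(T,*[int(k*f) for k in b]);k=P[:,2]>.015;print(nm,P[k].min(0).round(3),P[k].max(0).round(3))
# gripper in tool frame, both cameras
from scipy.spatial.transform import Rotation as R
s=sensors.observe();w,x,y,z=s['ee_rot'];Rm=R.from_quat([x,y,z,w]);
A=np.vstack([pts(c)[c['depth']>0] for c in(T,S)]);A=Rm.inv().apply(A-s['tool_pos'])
A=A[(abs(A[:,0])<.12)&(abs(A[:,1])<.12)&(A[:,2]>-.2)&(A[:,2]<.05)]
for a in np.arange(-.2,.05,.01):
    k=A[(A[:,2]>=a)&(A[:,2]<a+.01)]
    if len(k)>2: print(round(a,3),len(k),'x',k[:,0].min().round(3),k[:,0].max().round(3),'y',k[:,1].min().round(3),k[:,1].max().round(3))
a=S['color'][165:235,250:330];b=S['color'][40:100,390:470]
save('c1',np.hstack([cv2.resize(a,(400,350),interpolation=2),cv2.resize(b,(400,350),interpolation=2)]))
E
```

```text
rim n 1272 [0.51428007 0.20519309 0.11964784]
((0.5209702253341675, 0.17800931632518768), (0.34074994921684265, 0.16928541660308838), 16.636533737182617) [[0.3334999978542328, 0.2102999985218048], [0.38199999928474426, 0.04809999838471413], [0.7084000110626221, 0.14569999277591705], [0.6600000262260437, 0.30790001153945923]]
side 573 2306 [0.50079939 0.25186786] 0.29131885196905266 -0.1657376480313372 0.17208710700235288
stop T 63 [0.67385313 0.12782301 0.05371445] [0.69803601 0.19582159 0.06596354] [[0.6718000173568726, 0.19499999284744263], [0.6926000118255615, 0.1266999989748001], [0.699999988079071, 0.1289999932050705], [0.6791999936103821, 0.1973000019788742]]
stop S 46 [0.67781302 0.12903857 0.05447177] [0.70221733 0.19649374 0.0640085 ] [[0.6772000193595886, 0.19499999284744263], [0.6973000168800354, 0.12870000302791595], [0.7035999894142151, 0.1306000053882599], [0.6834999918937683, 0.19689999520778656]]
T amber 579 [0.579 0.067 0.086] [0.548 0.025 0.04 ] [0.611 0.106 0.128]
T green 422 [0.56  0.129 0.135] [0.53  0.102 0.114] [0.592 0.162 0.15 ]
S amber 876 [0.592 0.082 0.078
[... 179 characters left out ...]
.091  0.016] [ 0.442 -0.031  0.064]
-0.2 76 x -0.039 0.002 y -0.035 0.038
-0.19 152 x -0.041 0.006 y -0.039 0.038
-0.18 173 x -0.039 0.012 y -0.038 0.039
-0.17 185 x -0.042 0.02 y -0.038 0.038
-0.16 175 x -0.04 0.023 y -0.038 0.039
-0.15 79 x -0.037 0.016 y -0.038 0.037
-0.14 237 x -0.015 0.015 y -0.069 0.07
-0.13 275 x -0.023 0.014 y -0.069 0.071
-0.12 192 x -0.022 0.013 y -0.071 0.071
-0.11 162 x -0.021 0.014 y -0.072 0.073
-0.1 221 x -0.02 0.017 y -0.074 0.075
-0.09 167 x -0.017 0.018 y -0.075 0.075
-0.08 72 x -0.017 0.011 y -0.074 0.071
-0.07 43 x -0.014 0.009 y -0.055 0.058
-0.06 49 x -0.015 0.0 y -0.056 0.057
-0.05 56 x -0.015 0.015 y -0.056 0.058
-0.04 40 x -0.014 0.006 y -0.054 0.058
```

View pics/c1.png

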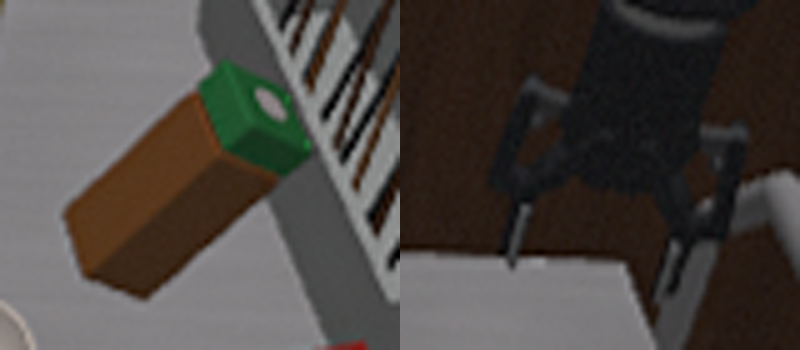

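The crop confirms it: amber body, green lid with a grey spot, leaning on the metal box. Next I'll refine the box frame and the canister pose.

```bash
python3 - <<'E'
from h import *
T=dict(np.load('pics/top.npz'));S=dict(np.load('pics/scene.npz'))
yaw=.2915;o=np.array([.673,.199])
def bay(P):
    d=P[...,:2]-o;c,s=np.cos(yaw),np.sin(yaw)
    return np.stack([d[...,0]*c+d[...,1]*s,-d[...,0]*s+d[...,1]*c,P[...,2]],-1)
for nm,c in(('T',T),('S',S)):
    B=bay(pts(c));ok=c['depth']>0;C=c['color'].astype(int);g=(C.max(-1)-C.min(-1)<25)
    rim=ok&g&(B[...,2]>.113)&(B[...,2]<.126)&(B[...,0]>-.31)&(B[...,0]<0)&(abs(B[...,1])<.03)
    q=B[rim]
    for a in np.arange(-.32,0,.04):
        k=q[(q[:,0]>=a)&(q[:,0]<a+.04)]
        if len(k): print(nm,'rim',round(a,2),len(k),np.percentile(k[:,1],[2,50,98]).round(4))
    sd=ok&g&(B[...,2]>.03)&(B[...,2]<.10)&(B[...,0]>-.31)&(B[...,0]<-.01)&(abs(B[...,1])<.015)
    q=B[sd]
    if len(q)>10:
        print(nm,'side',len(q),q[:,1].mean(),q[:,1].std(),np.polyfit(q[:,0],q[:,1],1))
    q=B[ok&g&(B[...,2]>.113)&(B[...,2]<.126)&(B[...,1]>0)&(B[...,1]<.11)]
    print('x ext',np.percentile(q[:,0],[.5,99.5]))
    red=ok&(C[...,0]>2.5*C[...,1])&(C[...,0]>80)&(B[...,0]<.05)&(B[...,0]>-.05)&(B[...,1]<.01)&(B[...,1]>-.1)
    q=B[red]
    for a in np.arange(0,.07,.01):
        k=q[(q[:,2]>=a)&(q[:,2]<a+.01)]
        if len(k): print('stop z',round(a,2),len(k),'x',np.percentile(k[:,0],[2,50,98]).round(4),'y',k[:,1].min().round(4),k[:,1].max().round(4))
    am=ok&(C[...,0]>C[...,2]*2)&(C[...,0]>C[...,1]*1.3)&(C[...,0]<2.5*C[...,1])&(B[...,2]>.006)&(B[...,1]<.03)&(B[...,1]>-.2)&(B[...,0]>-.25)&(B[...,0]<-.0)
    q=B[am]; w=q[np.lexsort((q[:,0],))]
    for a in np.arange(-.16,0,.02):
        k=q[(q[:,1]>=a)&(q[:,1]<a+.02)]
        if len(k): print(nm,'can y',round(a,2),len(k),'x',np.percentile(k[:,0],[1,50,99]).round(3),'z',np.percentile(k[:,2],[1,50,99]).round(3))
    k=np.argmin(q[:,1]);print('outermost',q[k])
    st=ok&(B[...,0]>-.05)&(B[...,0]<.01)&(B[...,1]>0)&(B[...,1]<.1)&(B[...,2]>.125); 
    print('high things near corner',B[st][:, :].max(0) if st.any() else None, B[st].min(0) if st.any() else None)
E
```

```text
T rim -0.32 38 [-0.0026  0.0008  0.0046]
T rim -0.28 53 [-0.003   0.001   0.0051]
T rim -0.24 50 [-0.0027  0.001   0.0048]
T rim -0.2 50 [-0.0027  0.001   0.0049]
T rim -0.16 65 [-0.0261 -0.0001  0.0049]
T rim -0.12 57 [-0.0159  0.0007  0.0053]
T rim -0.08 50 [-0.0026  0.0013  0.0053]
T rim -0.04 50 [-0.0027  0.0014  0.0051]
T side 153 -0.0026595430805302373 0.00016163049335032585 [ 0.00052296 -0.00257166]
x ext [-0.65064962  0.01765777]
stop z 0.05 38 x [-0.0019  0.0017  0.0055] y -0.0748 -0.0035
stop z 0.06 36 x [-0.0023  0.0008  0.0154] y -0.097 -0.0063
stop z 0.07 19 x [0.0386 0.0459 0.0498] y -0.0995 -0.0691
T can y -0.16 2 x [-0.138 -0.128 -0.118] z [0.04  0.041 0.041]
T can y -0.14 135 x [-0.153 -0.128 -0.102] z [0.037 0.051 0.064]
T can y -0.12 142 x [-0.153 -0.128 -0.102] z [0.061 0.074 0.087]
T can y -0.1 152 x [-0.153 -0.128 -0.101] z [0.083 0.097 0.11 ]
T can y -0.08 168 x [-0.153 -0.123 -0.001] z [0.019 0.119 0.129]
T can y -0.06 22 x [-0.003 -0.002 -0.001] z [0.015 0.039 0.055]
T can y -0.04 18 x [-0.003 -0.002 -0.001] z [0.019 0.039 0.056]
T can y -0.02 14 x [-0.003 -0
[... 692 characters left out ...]
 z 0.05 27 x [0.0029 0.0064 0.0092] y -0.0757 -0.0059
stop z 0.06 26 x [0.0038 0.0074 0.027 ] y -0.0904 -0.005
stop z 0.07 25 x [0.044  0.0472 0.0498] y -0.1 -0.0646
S can y -0.14 126 x [-0.145 -0.116 -0.096] z [0.029 0.05  0.065]
S can y -0.12 192 x [-0.145 -0.104 -0.096] z [0.015 0.068 0.087]
S can y -0.1 223 x [-0.146 -0.1   -0.095] z [0.015 0.09  0.11 ]
S can y -0.08 222 x [-0.146 -0.1   -0.094] z [0.041 0.112 0.13 ]
S can y -0.06 80 x [-0.101 -0.098 -0.095] z [0.059 0.092 0.122]
S can y -0.04 26 x [-0.101 -0.098 -0.094] z [0.079 0.096 0.108]
outermost [-0.12892317 -0.13901853  0.04295107]
high things near corner [-0.02258827  0.08534549  0.16263414] [-0.03160633  0.0720858   0.12624405]
```

Request:
send_rows --motion '[[[0,0,0.3],0,-1],[[0,0,0.45],0,-1],[[0,0,0.45],0,-1],[[1,-1,0.45],-0.444,-1],[[1,-1,0.45],-0.444,-1],[[1,-1,0.45],-0.444,-1],[[1,-1,0.45],-0.444,-1],[[1,-1,0.45],-0.444,-1],[[1,-1,0.45],-0.444,-1],[[1,-1,0.45],-0.444,-1],[[1,-1,0.45],-0.444,-1],[[1,-1,0.45],-0.444,-1],[[1,-1,0.45],-0.444,-1]]'

```text
clock: 1.18
tool_pos: [0.3972, 0.3403, 0.3052]
ee_rot: [-0.0, 0.397, 0.918, -0.0]
ft_force: [-0.1, 0.8, -0.4]
finger_gap: 0.0002
```

Request:
send_rows --motion '[[[1,-1,0],-0.444,-1],[[1,-1,0],-0.444,-1],[[1,-1,0],-0.444,-1],[[1,-1,0],-0.444,-1],[[1,-1,0],-0.444,-1],[[1,-1,0],-0.444,-1],[[1,-1,0],-0.444,-1],[[1,-1,0],-0.444,-1],[[1,-1,0],-0.444,-1],[[1,-1,0],-0.444,-1],[[1,-1,0],-0.444,-1]]'

```text
clock: 2.1
tool_pos: [0.5969, 0.1417, 0.3054]
ee_rot: [-0.0, 0.597, 0.803, 0.0]
ft_force: [0.2, 0.3, 0.2]
finger_gap: 0.0001
```

Request:
send_rows --motion '[[[0.03,-0.708,0],0,-1],[[0.03,-0.708,0],0,-1],[[0.03,-0.708,0],0,-1],[[0.03,-0.708,0],0,-1],[[0.03,-0.708,0],0,-1],[[0.03,-0.708,0],0,-1],[[0.03,-0.708,0],0,-1],[[0.03,-0.708,0],0,-1]]'

```text
clock: 2.77
tool_pos: [0.6035, 0.0002, 0.3054]
ee_rot: [-0.0, 0.597, 0.803, 0.0]
ft_force: [0.1, 0.2, -0.1]
finger_gap: 0.0002
```

Request:
send_rows --motion '[[[0,0,-0.2],0,-1],[[0,0,-0.4],0,-1],[[0,0,-0.6],0,-1],[[0,0,-0.8],0,-1],[[0,0,-0.95],0,-1],[[0,0,-1],0,-1],[[0,0,-1],0,-1]]'

```text
clock: 3.35
tool_pos: [0.6027, -0.0007, 0.1038]
ee_rot: [-0.001, 0.597, 0.802, -0.001]
ft_force: [0.3, -0.9, -0.2]
finger_gap: 0.0003
```

Request:
send_rows --motion '[[[0,0,-0.15],0,-1],[[0,0,-0.28],0,-1],[[0,0,-0.35],0,-1],[[0,0,-0.39],0,-1],[[0,0,-0.4],0,-1],[[0,0,-0.4],0,-1]]'

```text
clock: 3.85
tool_pos: [0.6044, -0.0014, 0.0267]
ee_rot: [0.001, 0.597, 0.802, 0.0]
ft_force: [-0.4, 0.9, 0.7]
finger_gap: 0.0001
```

```bash
python3 - <<'E'
from h import *
a=cap('scene');w=cap('wrist')
A=cv2.resize(a['color'][130:260,200:350],(450,390),interpolation=2);B=cv2.resize(w['color'],(350,262))
B=np.vstack([B,np.zeros((128,350,3),np.uint8)]);save('v3',np.hstack([A,B]))
E
```

```text
(no output)
```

View pics/v3.png

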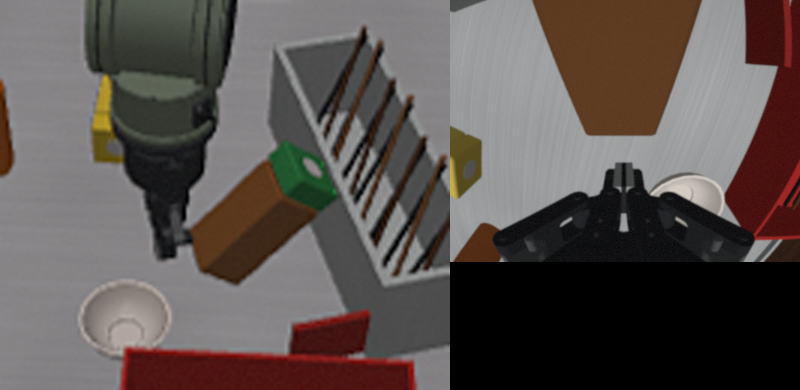

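Request:
send_rows --motion '[[[-0.006,0.019,-0.008],0,-1],[[-0.012,0.038,-0.008],0,-1],[[-0.017,0.057,-0.008],0,-1],[[-0.023,0.077,-0.008],0,-1],[[-0.029,0.096,-0.008],0,-1],[[-0.032,0.105,-0.008],0,-1],[[-0.034,0.115,-0.008],0,-1],[[-0.037,0.124,-0.008],0,-1],[[-0.04,0.134,-0.008],0,-1],[[-0.043,0.144,-0.008],0,-1],[[-0.043,0.144,-0.008],0,-1]]'

```text
clock: 4.87
tool_pos: [0.5952, 0.0266, 0.0239]
ee_rot: [0.001, 0.598, 0.802, -0.0]
ft_force: [2.1, -4.2, 0.4]
finger_gap: 0.0001
```

```bash
cat >> h.py <<'E'
yaw=.2915;o=np.array([.6746,.1971])
def bay(P):
    d=P[...,:2]-o;c,s=np.cos(yaw),np.sin(yaw)
    return np.stack([d[...,0]*c+d[...,1]*s,-d[...,0]*s+d[...,1]*c,P[...,2]],-1)
def tilt():
    for nm in('top','scene'):
        c=cap(nm);B=bay(pts(c));C=c['color'].astype(int);ok=(c['depth']>0)&(B[...,1]<.02)&(B[...,1]>-.2)&(B[...,0]>-.22)&(B[...,0]<-.003)
        am=ok&(C[...,0]>C[...,2]*2)&(C[...,0]>C[...,1]*1.3)&(C[...,0]<2.5*C[...,1])&(B[...,2]>.008)
        gr=ok&(C[...,1]>C[...,0]*1.3)&(C[...,1]>C[...,2]*1.3)&(B[...,2]>.06)
        q=B[am]
        for a in np.arange(0,.14,.02):
            k=q[(q[:,2]>=a)&(q[:,2]<a+.02)]
            if len(k)>5: print(nm,'z',round(a,2),len(k),'x',np.percentile(k[:,0],[2,50,98]).round(3),'y',np.percentile(k[:,1],[1,50,99]).round(3))
        k=B[gr]
        if len(k): print(nm,'lid',len(k),np.percentile(k,2,0).round(3),np.percentile(k,98,0).round(3))
E
python3 -c "
from h import *
tilt()
s=sensors.observe();print(bay(np.array(s['tool_pos'])))"
```

```text
top z 0.02 18 x [-0.004 -0.003 -0.003] y [-0.074 -0.034 -0.009]
top z 0.04 17 x [-0.004 -0.003 -0.003] y [-0.074 -0.037 -0.012]
top lid 168 [-0.147 -0.049  0.121] [-0.102 -0.003  0.154]
scene z 0.0 12 x [-0.101 -0.099 -0.097] y [-0.106 -0.092 -0.085]
scene z 0.02 72 x [-0.111 -0.099 -0.097] y [-0.13  -0.098 -0.069]
scene z 0.04 128 x [-0.118 -0.099 -0.096] y [-0.129 -0.1   -0.052]
scene z 0.06 155 x [-0.144 -0.1   -0.097] y [-0.114 -0.098 -0.039]
scene z 0.08 186 x [-0.146 -0.1   -0.096] y [-0.1   -0.085 -0.026]
scene z 0.1 164 x [-0.144 -0.104 -0.096] y [-0.087 -0.072 -0.023]
scene z 0.12 75 x [-0.147 -0.118 -0.098] y [-0.072 -0.064 -0.05 ]
scene lid 299 [-0.148 -0.058  0.11 ] [-0.096 -0.005  0.154]
[-0.12505227 -0.14045097  0.02389507]
```

Request:
send_rows --motion '[[[-0.003,0.01,0],0,-1],[[-0.006,0.019,0],0,-1],[[-0.009,0.029,0],0,-1],[[-0.012,0.038,0],0,-1],[[-0.014,0.048,0],0,-1],[[-0.017,0.057,0],0,-1],[[-0.02,0.067,0],0,-1],[[-0.02,0.067,0],0,-1]]'

```text
clock: 5.63
tool_pos: [0.5908, 0.0412, 0.0238]
ee_rot: [-0.0, 0.597, 0.802, 0.0]
ft_force: [0.3, -1.8, -0.4]
finger_gap: -0.0004
```

```bash
python3 -c "
from h import *
tilt()
s=sensors.observe();print(bay(np.array(s['tool_pos'])))"|grep -v top
```

```text
scene z 0.0 14 x [-0.101 -0.1   -0.097] y [-0.09  -0.078 -0.065]
scene z 0.02 75 x [-0.113 -0.099 -0.097] y [-0.117 -0.088 -0.056]
scene z 0.04 112 x [-0.118 -0.099 -0.096] y [-0.113 -0.09  -0.046]
scene z 0.06 133 x [-0.144 -0.1   -0.096] y [-0.101 -0.081 -0.034]
scene z 0.08 163 x [-0.144 -0.1   -0.096] y [-0.09  -0.074 -0.018]
scene z 0.1 155 x [-0.144 -0.101 -0.096] y [-0.079 -0.067 -0.014]
scene z 0.12 88 x [-0.147 -0.116 -0.097] y [-0.072 -0.06  -0.038]
scene lid 308 [-0.149 -0.054  0.116] [-0.097  0.001  0.158]
[-0.12510705 -0.12546701  0.02373043]
```

Request:
send_rows --motion '[[[-0.003,0.01,0],0,-1],[[-0.006,0.019,0],0,-1],[[-0.009,0.029,0],0,-1],[[-0.012,0.038,0],0,-1],[[-0.014,0.048,0],0,-1],[[-0.017,0.057,0],0,-1],[[-0.02,0.067,0],0,-1],[[-0.02,0.067,0],0,-1]]'

```text
clock: 6.4
tool_pos: [0.5868, 0.0546, 0.0238]
ee_rot: [-0.0, 0.597, 0.802, 0.0]
ft_force: [-0.2, -0.7, 0.3]
finger_gap: 0.0001
```

```bash
python3 -c "
from h import *
tilt()
s=sensors.observe();print(bay(np.array(s['tool_pos'])))"|grep -v top
```

```text
scene z 0.0 19 x [-0.102 -0.099 -0.097] y [-0.083 -0.064 -0.052]
scene z 0.02 81 x [-0.116 -0.099 -0.097] y [-0.103 -0.077 -0.044]
scene z 0.04 108 x [-0.12  -0.099 -0.096] y [-0.1   -0.074 -0.035]
scene z 0.06 97 x [-0.129 -0.099 -0.096] y [-0.089 -0.063 -0.023]
scene z 0.08 146 x [-0.143 -0.1   -0.096] y [-0.081 -0.067 -0.016]
scene z 0.1 152 x [-0.146 -0.1   -0.096] y [-0.072 -0.06  -0.011]
scene z 0.12 88 x [-0.147 -0.115 -0.097] y [-0.067 -0.056 -0.033]
scene lid 318 [-0.149 -0.052  0.124] [-0.097  0.003  0.159]
[-0.12502346 -0.1114914   0.02376513]
```

Request:
send_rows --motion '[[[-0.003,0.01,0],0,-1],[[-0.006,0.019,0],0,-1],[[-0.009,0.029,0],0,-1],[[-0.012,0.038,0],0,-1],[[-0.012,0.038,0],0,-1]]'

```text
clock: 6.92
tool_pos: [0.5844, 0.0621, 0.0237]
ee_rot: [-0.0, 0.597, 0.802, 0.0]
ft_force: [-0.1, -1.1, -0.1]
finger_gap: 0.0002
```

```bash
python3 -c "
from h import *
tilt()
s=sensors.observe();print(bay(np.array(s['tool_pos'])))"|grep -v top
```

```text
scene z 0.0 17 x [-0.101 -0.099 -0.097] y [-0.077 -0.056 -0.043]
scene z 0.02 84 x [-0.118 -0.099 -0.096] y [-0.096 -0.072 -0.038]
scene z 0.04 105 x [-0.116 -0.1   -0.097] y [-0.091 -0.068 -0.031]
scene z 0.06 87 x [-0.108 -0.099 -0.096] y [-0.083 -0.053 -0.021]
scene z 0.08 127 x [-0.135 -0.1   -0.096] y [-0.076 -0.06  -0.015]
scene z 0.1 145 x [-0.143 -0.1   -0.096] y [-0.068 -0.056 -0.008]
scene z 0.12 74 x [-0.142 -0.107 -0.096] y [-0.061 -0.054 -0.02 ]
scene lid 327 [-0.15  -0.052  0.126] [-0.097  0.004  0.161]
[-0.12516056 -0.10360264  0.02376777]
```

Request:
send_rows --motion '[[[-0.003,0.01,0],0,-1],[[-0.006,0.019,0],0,-1],[[-0.009,0.029,0],0,-1],[[-0.012,0.038,0],0,-1],[[-0.012,0.038,0],0,-1]]'

```text
clock: 7.43
tool_pos: [0.582, 0.0697, 0.0238]
ee_rot: [-0.0, 0.597, 0.802, 0.0]
ft_force: [0.7, -1.1, -0.3]
finger_gap: 0.0002
```

```bash
python3 -c "
from h import *
tilt()
s=sensors.observe();print(bay(np.array(s['tool_pos'])))"|grep -v top
```

```text
scene z 0.0 24 x [-0.102 -0.099 -0.096] y [-0.077 -0.051 -0.036]
scene z 0.02 92 x [-0.124 -0.1   -0.096] y [-0.087 -0.066 -0.03 ]
scene z 0.04 93 x [-0.12  -0.1   -0.097] y [-0.082 -0.059 -0.025]
scene z 0.06 87 x [-0.107 -0.099 -0.096] y [-0.076 -0.05  -0.019]
scene z 0.08 95 x [-0.126 -0.099 -0.097] y [-0.069 -0.046 -0.012]
scene z 0.1 124 x [-0.13  -0.1   -0.097] y [-0.065 -0.05  -0.007]
scene z 0.12 64 x [-0.134 -0.102 -0.097] y [-0.059 -0.053 -0.014]
scene lid 305 [-0.148 -0.052  0.127] [-0.096  0.003  0.16 ]
[-0.12527131 -0.09562612  0.02375925]
```

Request:
send_rows --motion '[[[-0.003,0.01,0],0,-1],[[-0.006,0.019,0],0,-1],[[-0.006,0.019,0],0,-1],[[0,0,0],0,-1],[[0.006,-0.019,0],0,-1],[[0.012,-0.038,0],0,-1],[[0.017,-0.057,0],0,-1],[[0.023,-0.077,0],0,-1],[[0.029,-0.096,0],0,-1],[[0.029,-0.096,0],0,-1]]'

```text
clock: 8.37
tool_pos: [0.5882, 0.0488, 0.0238]
ee_rot: [0.0, 0.598, 0.802, -0.0]
ft_force: [0.9, -0.3, -0.6]
finger_gap: -0.0001
```

```bash
python3 -c "
from h import *
tilt()
s=sensors.observe();print(bay(np.array(s['tool_pos'])))"
```

```text
top z 0.02 16 x [-0.004 -0.004 -0.003] y [-0.062 -0.028 -0.009]
top z 0.04 15 x [-0.004 -0.003 -0.003] y [-0.056 -0.024 -0.003]
scene z 0.0 41 x [-0.111 -0.099 -0.097] y [-0.087 -0.062 -0.036]
scene z 0.02 86 x [-0.134 -0.099 -0.096] y [-0.088 -0.066 -0.034]
scene z 0.04 80 x [-0.121 -0.099 -0.096] y [-0.088 -0.065 -0.036]
scene z 0.06 80 x [-0.117 -0.099 -0.096] y [-0.088 -0.064 -0.034]
scene z 0.08 92 x [-0.131 -0.099 -0.097] y [-0.088 -0.067 -0.035]
scene z 0.1 103 x [-0.125 -0.099 -0.097] y [-0.088 -0.066 -0.034]
scene z 0.12 16 x [-0.114 -0.1   -0.098] y [-0.087 -0.062 -0.036]
scene lid 263 [-0.149 -0.088  0.128] [-0.097 -0.034  0.154]
[-0.12523643 -0.11608935  0.0237571 ]
```

Request:
send_rows --motion '[[[0.015,-0.05,0],0,-1],[[0.03,-0.1,0],0,-1],[[0.043,-0.144,0],0,-1],[[0.043,-0.144,0],0,-1],[[0.043,-0.144,0.2],0,-1],[[0.043,-0.144,0.4],0,-1],[[0.043,-0.144,0.6],0,-1],[[0.043,-0.144,0.8],0,1],[[0.043,-0.144,1],0,1],[[0.043,-0.144,1],0,1],[[0,0,1],0,1],[[-0.068,0.225,1],0,1],[[-0.068,0.225,1],0,1],[[-0.068,0.225,1],0,1],[[-0.068,0.225,1],0,1],[[-0.068,0.225,1],0,1]]'

```text
clock: 9.8
tool_pos: [0.5746, 0.094, 0.2237]
ee_rot: [0.0, 0.598, 0.802, -0.0]
ft_force: [0.3, -0.4, -0.6]
finger_gap: 0.0854
```

```bash
python3 - <<'E'
from h import *
s=sensors.observe();print(bay(np.array(s['tool_pos'])),s['finger_gap'])
w=cap('wrist');tilt()
B=cv2.resize(w['color'],(400,300));A=cv2.resize(dict(np.load('pics/scene.npz'))['color'][110:240,210:380],(392,300),interpolation=2);save('v4',np.hstack([A,B]))
E
```

```text
[-0.12540812 -0.07005217  0.22374092] 0.08542274525363273
scene z 0.0 41 x [-0.104 -0.099 -0.096] y [-0.087 -0.059 -0.036]
scene z 0.02 83 x [-0.135 -0.1   -0.096] y [-0.088 -0.069 -0.034]
scene z 0.04 91 x [-0.139 -0.1   -0.097] y [-0.089 -0.071 -0.036]
scene z 0.06 93 x [-0.13  -0.099 -0.097] y [-0.088 -0.066 -0.035]
scene z 0.08 98 x [-0.133 -0.099 -0.097] y [-0.088 -0.07  -0.036]
scene z 0.1 108 x [-0.135 -0.1   -0.097] y [-0.089 -0.066 -0.035]
scene z 0.12 19 x [-0.137 -0.1   -0.097] y [-0.088 -0.072 -0.036]
scene lid 324 [-0.148 -0.088  0.128] [-0.097 -0.034  0.154]
```

View pics/v4.png

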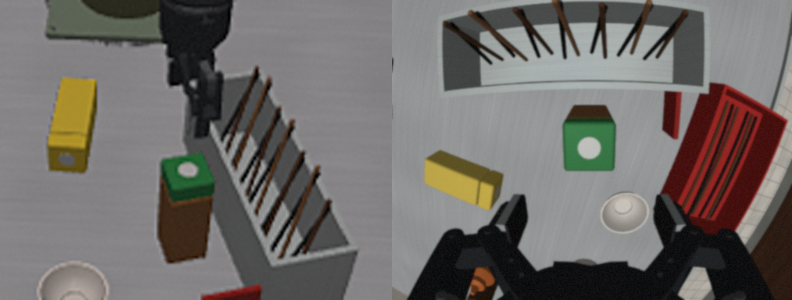

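The wrist view shows the lid at (589,148), centred between the open fingers at (524,…) and (657,…). The scene view shows the canister upright, about 35 mm from the box side. I'll descend and grip near the top, with the jaws along the side.

Request:
send_rows --motion '[[[0,0,-0.1],0,1],[[0,0,-0.2],0,1],[[0,0,-0.28],0,1],[[0,0,-0.36],0,1],[[0,0,-0.43],0,1],[[0,0,-0.49],0,1],[[0,0,-0.54],0,1],[[0,0,-0.57],0,1],[[0,0,-0.58],0,1],[[0,0,-0.58],0,1]]'

```text
clock: 10.78
tool_pos: [0.5744, 0.0948, 0.1076]
ee_rot: [-0.0, 0.598, 0.802, -0.0]
ft_force: [-0.6, -0.5, -0.1]
finger_gap: 0.0854
```

```bash
python3 - <<'E'
from h import *
s=sensors.observe();print(bay(np.array(s['tool_pos'])),s['finger_gap'])
w=cap('wrist');tilt()
B=cv2.resize(w['color'],(400,300));A=cv2.resize(dict(np.load('pics/scene.npz'))['color'][110:240,210:380],(392,300),interpolation=2);save('v5',np.hstack([A,B]))
E
```

```text
[-0.12535712 -0.06917948  0.10764009] 0.08540738270781767
scene z 0.0 41 x [-0.108 -0.099 -0.097] y [-0.087 -0.061 -0.036]
scene z 0.02 85 x [-0.135 -0.099 -0.096] y [-0.088 -0.069 -0.036]
scene z 0.04 98 x [-0.138 -0.1   -0.096] y [-0.088 -0.068 -0.036]
scene z 0.06 88 x [-0.132 -0.099 -0.096] y [-0.089 -0.068 -0.035]
scene z 0.08 97 x [-0.134 -0.1   -0.097] y [-0.088 -0.067 -0.036]
scene z 0.1 79 x [-0.138 -0.1   -0.097] y [-0.089 -0.077 -0.035]
scene z 0.12 13 x [-0.128 -0.1   -0.097] y [-0.088 -0.084 -0.036]
scene lid 162 [-0.149 -0.088  0.129] [-0.076 -0.038  0.205]
```

View pics/v5.png

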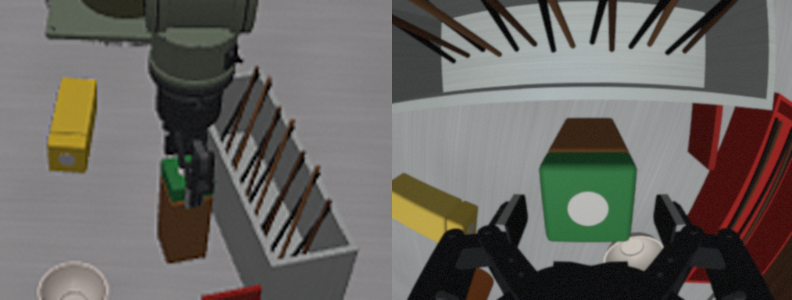

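Request:
send_rows --motion '[[[0,0,0],0,0.5],[[0,0,0],0,0.3],[[0,0,0],0,0.1],[[0,0,0],0,-0.2],[[0,0,0],0,-0.2],[[0,0,0],0,-0.2],[[0,0,0],0,-0.2],[[0,0,0],0,-0.2]]'

```text
clock: 11.6
tool_pos: [0.5744, 0.0949, 0.1083]
ee_rot: [0.0, 0.597, 0.802, 0.0]
ft_force: [-2.8, -1.2, 8.2]
finger_gap: 0.0551
```

```bash
python3 - <<'E'
from h import *
s=sensors.observe();print(bay(np.array(s['tool_pos'])),s['finger_gap'],s['ft_force'])
tilt()
E
```

```text
[-0.12537628 -0.06909319  0.10831912] 0.055086961829376564 [-2.76558675 -1.18473404  8.24238931]
scene z 0.0 38 x [-0.11  -0.099 -0.097] y [-0.086 -0.062 -0.037]
scene z 0.02 87 x [-0.135 -0.099 -0.096] y [-0.088 -0.068 -0.035]
scene z 0.04 87 x [-0.138 -0.099 -0.095] y [-0.088 -0.068 -0.036]
scene z 0.06 92 x [-0.131 -0.099 -0.096] y [-0.089 -0.068 -0.035]
scene z 0.08 98 x [-0.132 -0.098 -0.095] y [-0.089 -0.067 -0.036]
scene z 0.1 101 x [-0.136 -0.098 -0.096] y [-0.088 -0.071 -0.035]
scene z 0.12 13 x [-0.134 -0.099 -0.097] y [-0.088 -0.078 -0.036]
scene lid 162 [-0.149 -0.088  0.13 ] [-0.095 -0.035  0.197]
```

Request:
send_rows --motion '[[[0,0,0.0025],0,-0.2],[[-0.006,0.019,0.0025],0,-0.2],[[-0.011,0.038,0.0025],0,-0.2],[[-0.017,0.057,0.0025],0,-0.2],[[-0.023,0.077,0.0025],0,-0.2],[[-0.029,0.096,0.0025],0,-0.2],[[-0.034,0.115,0.0025],0,-0.2],[[-0.037,0.125,0.0025],0,-0.2],[[-0.04,0.134,0.0025],0,-0.2],[[-0.043,0.144,0.0025],0,-0.2],[[-0.043,0.144,0.0025],0,-0.2]]'

```text
clock: 12.62
tool_pos: [0.5657, 0.1243, 0.1083]
ee_rot: [-0.0, 0.597, 0.802, 0.0]
ft_force: [-0.9, 0.1, 3.8]
finger_gap: 0.055
```

```bash
python3 - <<'E'
from h import *
s=sensors.observe();print(bay(np.array(s['tool_pos'])),s['finger_gap'],bay(np.append(o,0)+s['ft_force']))
tilt()
E
```

```text
[-0.12524341 -0.03841989  0.10834292] 0.054976677678116266 [-0.830712    0.38829527  3.80242456]
scene z 0.0 44 x [-0.106 -0.098 -0.096] y [-0.057 -0.032 -0.004]
scene z 0.02 87 x [-0.131 -0.099 -0.097] y [-0.058 -0.039 -0.002]
scene z 0.04 85 x [-0.133 -0.099 -0.096] y [-0.058 -0.038 -0.004]
scene z 0.06 100 x [-0.137 -0.099 -0.095] y [-0.058 -0.038 -0.004]
scene z 0.08 98 x [-0.132 -0.098 -0.096] y [-0.058 -0.038 -0.003]
scene z 0.1 101 x [-0.136 -0.098 -0.095] y [-0.058 -0.041 -0.005]
scene z 0.12 18 x [-0.141 -0.099 -0.096] y [-0.058 -0.049 -0.007]
scene lid 166 [-0.15  -0.058  0.128] [-0.093 -0.005  0.198]
```

Request:
send_rows --motion '[[[-0.0007,0.0024,0],0,-0.2],[[-0.0014,0.0048,0],0,-0.2],[[-0.0021,0.0072,0],0,-0.2],[[-0.0028,0.0096,0],0,-0.2],[[-0.0028,0.0096,0],0,-0.2]]'

```text
clock: 13.13
tool_pos: [0.5653, 0.1257, 0.1084]
ee_rot: [0.0, 0.598, 0.802, 0.0]
ft_force: [-0.3, -2.6, 5.1]
finger_gap: 0.0549
```

Request:
send_rows --motion '[[[-0.0004,0.0012,0],0,-0.2],[[-0.0007,0.0024,0],0,-0.2],[[-0.0007,0.0024,0],0,-0.2]]'

```text
clock: 13.38
tool_pos: [0.5652, 0.1259, 0.1084]
ee_rot: [0.0, 0.598, 0.802, -0.0]
ft_force: [-0.5, -4.2, 6.3]
finger_gap: 0.055
```

Request:
send_rows --motion '[[[-0.0004,0.0012,0],0,-0.2],[[-0.0004,0.0012,0],0,-0.2],[[-0.0004,0.0012,0],0,-0.2]]'

```text
clock: 13.63
tool_pos: [0.5652, 0.1259, 0.1084]
ee_rot: [0.0, 0.598, 0.802, -0.0]
ft_force: [0.4, -6.0, 5.8]
finger_gap: 0.0547
```

Request:
send_rows --motion '[[[-0.0004,0.0012,0],0,-0.2],[[-0.0007,0.0024,0],0,-0.2],[[-0.0007,0.0024,0],0,-0.2],[[-0.0007,0.0024,0],0,-0.2],[[-0.0007,0.0024,0],0,-0.2]]'

```text
clock: 14.05
tool_pos: [0.5652, 0.1259, 0.1084]
ee_rot: [0.001, 0.598, 0.802, -0.0]
ft_force: [1.1, -7.6, 5.9]
finger_gap: 0.0552
```

```bash
python3 - <<'E'
from h import *
s=sensors.observe();print(bay(np.array(s['tool_pos'])),s['finger_gap'],bay(np.append(o,0)+s['ft_force']))
tilt()
E
```

```text
[-0.12523363 -0.03673077  0.1084073 ] 0.05517932105702714 [-1.15578767 -7.63060957  5.88417776]
scene z 0.0 44 x [-0.113 -0.099 -0.097] y [-0.056 -0.033 -0.004]
scene z 0.02 88 x [-0.136 -0.099 -0.096] y [-0.056 -0.038 -0.002]
scene z 0.04 97 x [-0.139 -0.099 -0.096] y [-0.057 -0.037 -0.001]
scene z 0.06 92 x [-0.133 -0.099 -0.096] y [-0.056 -0.036 -0.004]
scene z 0.08 100 x [-0.137 -0.098 -0.095] y [-0.056 -0.039 -0.003]
scene z 0.1 103 x [-0.135 -0.098 -0.095] y [-0.057 -0.038 -0.002]
scene z 0.12 17 x [-0.134 -0.098 -0.095] y [-0.056 -0.046 -0.003]
scene lid 167 [-0.149 -0.056  0.129] [-0.092 -0.003  0.198]
```

Request:
send_rows --motion '[[[0.001,-0.003,0.001],0,-0.2],[[0.02,0.003,0.001],0,-0.2],[[0.04,0.009,0.001],0,-0.2],[[0.06,0.015,0.001],0,-0.2],[[0.08,0.021,0.001],0,-0.2],[[0.1,0.027,0.001],0,-0.2],[[0.12,0.033,0.001],0,-0.2],[[0.14,0.039,0.001],0,-0.2],[[0.16,0.045,0.001],0,-0.2],[[0.18,0.051,0.001],0,-0.2],[[0.2,0.057,0.001],0,-0.2],[[0.22,0.063,0.001],0,-0.2],[[0.24,0.069,0.001],0,-0.2],[[0.26,0.075,0.001],0,-0.2],[[0.28,0.081,0.001],0,-0.2],[[0.28,0.081,0.001],0,-0.2]]'

```text
clock: 15.48
tool_pos: [0.6212, 0.1427, 0.1084]
ee_rot: [0.0, 0.598, 0.802, -0.001]
ft_force: [1.7, -5.6, 4.5]
finger_gap: 0.0549
```

```bash
python3 - <<'E'
from h import *
s=sensors.observe();print(bay(np.array(s['tool_pos'])),s['finger_gap'],bay(np.append(o,0)+s['ft_force']))
w=cap('wrist');save('v6',np.hstack([w['color']]))
tilt()
E
```

```text
[-0.06681655 -0.0367971   0.10837749] 0.05493582998944653 [ 0.0160332  -5.81569582  4.46912943]
scene z 0.0 47 x [-0.062 -0.04  -0.038] y [-0.056 -0.029 -0.004]
scene z 0.02 91 x [-0.081 -0.041 -0.038] y [-0.056 -0.038 -0.004]
scene z 0.04 94 x [-0.077 -0.04  -0.038] y [-0.056 -0.038 -0.002]
scene z 0.06 98 x [-0.081 -0.04  -0.038] y [-0.056 -0.038 -0.002]
scene z 0.08 105 x [-0.078 -0.04  -0.038] y [-0.056 -0.037 -0.003]
scene z 0.1 106 x [-0.081 -0.04  -0.037] y [-0.056 -0.04  -0.002]
scene z 0.12 16 x [-0.074 -0.042 -0.037] y [-0.056 -0.05  -0.003]
scene lid 178 [-0.091 -0.056  0.129] [-0.037 -0.002  0.198]
```

View pics/v6.png

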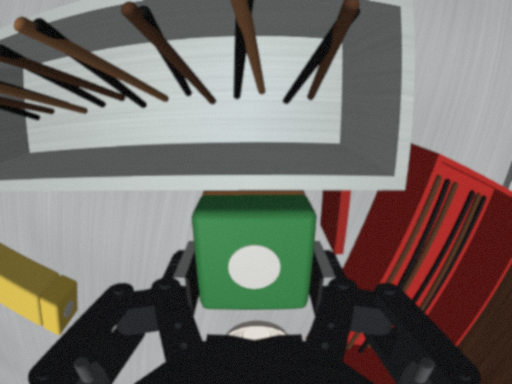

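The wrist view shows the lid at (254,250) held square, its edge parallel to the box rim at y≈185. The red stop is just ahead at (336,220). I'll continue to the stop.

Request:
send_rows --motion '[[[0.019,0.0058,0],0,-0.2],[[0.038,0.0115,0],0,-0.2],[[0.057,0.0172,0],0,-0.2],[[0.077,0.023,0],0,-0.2],[[0.096,0.0287,0],0,-0.2],[[0.115,0.0345,0],0,-0.2],[[0.134,0.04,0],0,-0.2],[[0.148,0.0445,0],0,-0.2],[[0.158,0.0474,0],0,-0.2],[[0.163,0.0489,0],0,-0.2],[[0.163,0.0489,0],0,-0.2]]'

```text
clock: 16.55
tool_pos: [0.6533, 0.1523, 0.1084]
ee_rot: [-0.0, 0.598, 0.802, -0.001]
ft_force: [-3.1, -5.0, 7.0]
finger_gap: 0.0547
```

```bash
cat > r.py <<'E'
from h import *
s=sensors.observe();print(bay(np.array(s['tool_pos'])),s['finger_gap'],bay(np.append(o,0)+s['ft_force']))
E
python3 r.py
```

```text
[-0.03327594 -0.03676398  0.10843407] 0.05467550395739631 [-4.37599893 -3.94685141  6.99041633]
```

Request:
send_rows --motion '[[[0.0024,0.0007,0],0,-0.2],[[0.0048,0.0014,0],0,-0.2],[[0.0072,0.0022,0],0,-0.2],[[0.0096,0.0029,0],0,-0.2],[[0.0096,0.0029,0],0,-0.2]]'

```text
clock: 16.97
tool_pos: [0.655, 0.1528, 0.1084]
ee_rot: [-0.0, 0.598, 0.802, -0.001]
ft_force: [-3.8, -5.8, 7.0]
finger_gap: 0.0549
```

```bash
python3 r.py
```

```text
[-0.03147971 -0.03677312  0.10842181] 0.0548656035796546 [-5.29051178 -4.51593984  7.04049484]
```

Still sliding (1.8 mm for a 2 mm command), so the stop isn't reached yet.

Request:
send_rows --motion '[[[0.0024,0.0007,0],0,-0.2],[[0.0048,0.0014,0],0,-0.2],[[0.0072,0.0022,0],0,-0.2],[[0.0096,0.0029,0],0,-0.2],[[0.0096,0.0029,0],0,-0.2]]'

```text
clock: 17.38
tool_pos: [0.657, 0.1534, 0.1084]
ee_rot: [-0.0, 0.598, 0.802, -0.001]
ft_force: [-4.4, -5.6, 6.8]
finger_gap: 0.0551
```

```bash
python3 r.py
```

```text
[-0.02946254 -0.03679285  0.10842419] 0.055074510339144324 [-5.86177621 -4.13523613  6.77720773]
```

Request:
send_rows --motion '[[[0.0024,0.0007,0],0,-0.2],[[0.0048,0.0014,0],0,-0.2],[[0.0048,0.0014,0],0,-0.2]]'

```text
clock: 17.63
tool_pos: [0.6579, 0.1537, 0.1084]
ee_rot: [-0.0, 0.598, 0.802, -0.001]
ft_force: [-2.5, -5.8, 6.6]
finger_gap: 0.055
```

```bash
python3 r.py
```

```text
[-0.02846581 -0.03678159  0.10843011] 0.05498063091324566 [-4.03380616 -4.85003066  6.603707  ]
```

Request:
send_rows --motion '[[[0.0024,0.0007,0],0,-0.2],[[0.0048,0.0014,0],0,-0.2],[[0.0048,0.0014,0],0,-0.2]]'

```text
clock: 17.88
tool_pos: [0.6581, 0.1538, 0.1084]
ee_rot: [-0.001, 0.598, 0.802, -0.002]
ft_force: [-9.8, -7.4, 12.2]
finger_gap: 0.0548
```

```bash
python3 r.py
```

```text
[-0.02824804 -0.03677325  0.10844586] 0.05483840140423557 [-11.5601533   -4.30317451  12.1926229 ]
```

Request:
send_rows --motion '[[[0.0008,0.0002,0],0,-0.2],[[0.0008,0.0002,0],0,-0.2],[[0.0008,0.0002,0],0,-0.2]]'

```text
clock: 18.13
tool_pos: [0.6581, 0.1538, 0.1084]
ee_rot: [-0.001, 0.598, 0.802, -0.002]
ft_force: [-11.3, -8.0, 12.7]
finger_gap: 0.0552
```

```bash
python3 - <<'E'
from r import *
tilt()
E
```

```text
[-0.02824021 -0.03673168  0.10844897] 0.05518763645817243 [-13.12131916  -4.45327561  12.66937012]
scene z 0.02 11 x [-0.043 -0.035 -0.025] y [-0.056 -0.056 -0.055]
scene z 0.04 24 x [-0.042 -0.027 -0.004] y [-0.057 -0.055 -0.046]
scene z 0.06 34 x [-0.044 -0.019 -0.003] y [-0.056 -0.055 -0.011]
scene z 0.08 30 x [-0.043 -0.02  -0.004] y [-0.056 -0.056 -0.042]
scene z 0.1 30 x [-0.044 -0.025 -0.004] y [-0.057 -0.055 -0.048]
scene z 0.12 8 x [-0.03  -0.016 -0.004] y [-0.056 -0.055 -0.052]
scene lid 143 [-0.053 -0.056  0.135] [-0.004 -0.015  0.198]
```

Request:
send_rows --motion '[[[-0.001,-0.0003,0],0,-0.2],[[-0.0015,-0.0006,0.001],0,-0.2],[[-0.0015,-0.0006,0.001],0,0.3],[[-0.0015,-0.0006,0.001],0,0.4],[[-0.0015,-0.0006,0.001],0,0.6],[[-0.0015,-0.0006,0.001],0,1],[[-0.0015,-0.0006,0.001],0,1],[[-0.0015,-0.0006,0.001],0,1],[[-0.0015,-0.0006,0.001],0,1]]'

```text
clock: 18.98
tool_pos: [0.6591, 0.1546, 0.1086]
ee_rot: [-0.0, 0.597, 0.802, 0.0]
ft_force: [-0.5, -0.6, -0.7]
finger_gap: 0.0849
```

```bash
python3 - <<'E'
from r import *
tilt()
w=cap('wrist');save('v7',w['color'])
E
```

```text
[-0.02705295 -0.03620651  0.10863424] 0.08493184045930229 [-0.67689471 -0.43757013 -0.72848263]
scene z 0.02 12 x [-0.045 -0.036 -0.024] y [-0.057 -0.056 -0.055]
scene z 0.04 25 x [-0.045 -0.026 -0.004] y [-0.057 -0.056 -0.01 ]
scene z 0.06 42 x [-0.043 -0.014 -0.003] y [-0.057 -0.056 -0.002]
scene z 0.08 52 x [-0.044 -0.008 -0.003] y [-0.057 -0.055 -0.003]
scene z 0.1 37 x [-0.045 -0.02  -0.003] y [-0.057 -0.056 -0.003]
scene z 0.12 12 x [-0.046 -0.012 -0.003] y [-0.056 -0.055 -0.038]
scene lid 168 [-0.053 -0.056  0.132] [-0.003 -0.014  0.154]
```

View pics/v7.png

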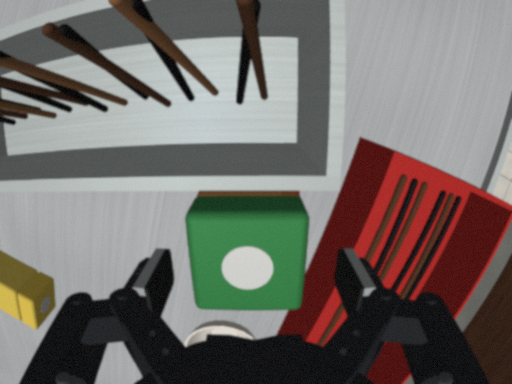

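The wrist view shows the fingers clear of the canister: lid at (248,255), standing, with its edges parallel to the box. I'll withdraw straight up, then aside.

Request:
send_rows --motion '[[[0,0,0.05],0,1],[[0,0,0.15],0,1],[[0,0,0.3],0,1],[[0,0,0.5],0,1],[[0,0,0.7],0,1],[[0,0,0.85],0,1],[[0,0,0.85],0,1],[[-0.5,-0.6,0.85],0,1],[[-1,-1,0.85],0,1],[[-1,-1,0.85],0,1],[[-1,-1,0.85],0,1],[[-1,-1,0.85],0,1],[[-1,-1,0.85],0,1],[[-1,-1,0.85],0,1],[[-1,-1,0.85],0,1],[[-1,-1,0.85],0,1],[[-1,-1,0.85],0,1]]'

```text
clock: 20.55
tool_pos: [0.4596, -0.0451, 0.2792]
ee_rot: [0.0, 0.597, 0.802, 0.0]
ft_force: [0.4, 0.2, -0.7]
finger_gap: 0.0853
```

```bash
python3 - <<'E'
from r import *
tilt()
T=dict(np.load('pics/top.npz'));S=dict(np.load('pics/scene.npz'))
for nm,c in(('T',T),('S',S)):
    B=bay(pts(c));C=c['color'].astype(int);m=(C[...,1]>C[...,0]*1.3)&(C[...,1]>C[...,2]*1.3)&(abs(B[...,2]-.15)<.012)&(abs(B[...,1]+.03)<.05)&(abs(B[...,0]+.03)<.05)
    # lid top outline incl. grey spot
    r=cv2.minAreaRect(B[m][:,:2].astype(np.float32));print(nm,m.sum(),r,B[m][:,2].mean())
    red=(C[...,0]>2.5*C[...,1])&(C[...,0]>80)&(B[...,2]>.05)&(B[...,2]<.07)&(abs(B[...,0])<.02)&(B[...,1]<.0)&(B[...,1]>-.08)
    print('stop x',np.percentile(B[red][:,0],[2,98]))
A=cv2.resize(S['color'][150:260,250:380],(460,390),interpolation=2);D=cv2.resize(T['color'][90:200,150:250],(340,390),interpolation=2);save('v8',np.hstack([A,D]))
E
```

```text
[-0.27552799 -0.17024527  0.27923342] 0.08531622997373126 [ 0.4882295   0.105063   -0.74139976]
top z 0.04 7 x [-0.004 -0.003 -0.003] y [-0.073 -0.065 -0.059]
top lid 409 [-0.06  -0.056  0.142] [-0.006 -0.002  0.154]
scene z 0.02 12 x [-0.042 -0.032 -0.025] y [-0.057 -0.056 -0.055]
scene z 0.04 24 x [-0.044 -0.022 -0.004] y [-0.057 -0.056 -0.029]
scene z 0.06 47 x [-0.044 -0.005 -0.003] y [-0.057 -0.055 -0.008]
scene z 0.08 47 x [-0.04  -0.008 -0.003] y [-0.057 -0.055 -0.007]
scene z 0.1 59 x [-0.044 -0.005 -0.003] y [-0.057 -0.054 -0.002]
scene z 0.12 15 x [-0.044 -0.014 -0.003] y [-0.057 -0.055 -0.016]
scene lid 290 [-0.053 -0.056  0.131] [-0.003 -0.004  0.153]
T 407 ((-0.03195927292108536, -0.028934355825185776), (0.057270120829343796, 0.054991502314805984), 0.7065970301628113) 0.14902749846966482
stop x [-0.00274464  0.00347556]
S 313 ((-0.02778409607708454, -0.029619894921779633), (0.05506988987326622, 0.05649537965655327), 89.41195678710938) 0.14926926248834135
stop x [-0.00093801  0.00809043]
```

View pics/v8.png

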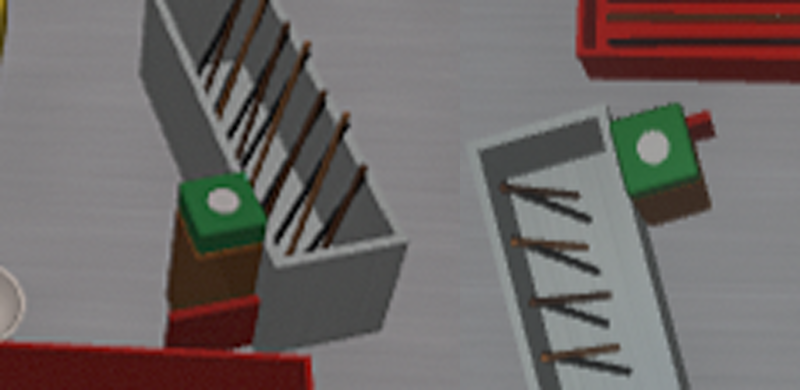

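The scene and top crops show the canister standing in the corner: lid at (222,205) and (655,150), stop right in front, side flush. Both views agree that the gaps are about 0.5 mm or less and the yaw error about 0.7°. Handing in.

```bash
python3 -c "
from cell import arm
print(arm.hand_in())"
```

```text
the job is handed in; nothing more can be done
None
```

The canister now stands upright in the corner, against the box's side and the red end stop, and I have handed the job in; the hand-in reports no verdict.

**What I did:**
- **Raising:** I pushed its foot towards the box with the closed fingers low and upright, since the move commands cannot tilt the tool. The tilt went from about 40° to about 16°, and it rocked upright when I backed off.
- **Pressing on the side:** I gripped it near the lid with the jaws along the side and pressed it flush. The wrist read 7.6 N, of which I estimate at least 4.6 N reached the box.
- **Pressing on the stop:** I slid it about 97 mm along to the stop. The wrist read 13 N; after friction I estimate at least 5 N reached the stop.
- **Leaving it:** I relaxed the pressure, opened the gripper and withdrew. It was done at about 20.5 s.

**Last checks:**
- **Canister:** it is upright on the table. Its centre is about 28–29 mm from the side, the gap to the stop is about 0.5 mm or less, and it is square within about 0.7° (0.012 rad).
- **Forces:** wrist readings during pressing stayed well below 25 N. Contact forces on the box were inferred from the wrist force, as there is no direct reading.
- **Other things:** I touched none of the bystanders or look-alikes as far as I could see, but I did not re-measure their positions.
- **Disagreement:** the top and scene cameras differed by about 4–6 mm along the side, so I judged the gap to the stop within each view and by contact force.

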